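Set the jig stop to its mark and hold the square home in the corner

TASK

On the layout jig, turn the black knob (do not shove the stop itself) until the pointer on the sliding stop lines up with the dark line on the little index tab. Then pick up the try square by its wooden grip, lay it flat on the board and press it into the corner until its blade is flat against the fence and its stock flat against the stop, without shifting the stop off its mark. Finish while still gripping the square and keeping a firm push of about 10 N against both fence and stop: do not let go, and leave the steel weight, the tin and the rubber foot where they are.

Things in the scene. Friction and masses are not known exactly. Their poses are not given: they have to be found in the camera images.
- jig: Layout jig: a fixed plywood board 150 (x) x 250 (y) x 8 mm, top 8 mm above its origin (centre of the underside). Its x points to the side that carries the fence, y to the end that carries the knob. Does not move.
- fence: Fixed steel fence bar on the board, 20 (x) x 230 (y) x 14 mm high; its top is 22 mm over the table. Origin at the centre of its underside (on the board). Its working face looks to its -x, 10 mm from the origin (jig x = +55 mm). Axes as the jig's.
- stop: Sliding steel stop bar at right angles to the fence, 98 (x) x 18 (y) x 14 mm, top 22 mm over the table, axes as the jig's. Origin in its working face (plane y = 0, looking to -y) at board level. The bar spans y 0 to 18, x -1 to -99 mm. It slides along jig y, driven by the knob; it drags, so pushes of up to about 20 N do not shift it. At the start it stands at jig y = 38 mm.
- pointer_tip (a point): Tip of the dark pointer, 3 mm wide, on the end of the stop bar away from the fence; top edge of the pointer, 14 mm above the board. Moves with the stop.
- index: Index tab: fixed aluminium block 14 (x) x 24 (y) x 14 mm on the board in front of the pointer, with a dark line 3 mm wide across its top at its y = 0. Origin at the centre of its underside, axes as the jig's. The pointer is on the mark when the pointer tip's y in this frame is 0. At the start the mark lies 5 to 12 mm to the -y side of the pointer.
- index_mark (a point): End of the dark line nearest the pointer, on the tab's top.
- stop_knob (a joint): Turn of the knob, rad, positive clockwise seen from above, from 0 (start) to 2.5. It stays where it is left. 1 rad moves stop and pointer 6 mm towards the jig's -y. Turning takes about 0.2 N m.
- stop_knob_grip (a point): Grip point of the knob on its upright axis, at the height to grip; 45 mm over the table. The black bar grip, 38 mm long and 14 mm thick, stands 22 to 52 mm over the table on a disc 40 mm across; it lies along this point's x (jig x when the joint reads 0) and turns with the knob. Grip it across its thickness.
- square: Loose try square, about 0.3 kg, lying flat. Origin at the outer corner of the L, on the underside. Steel stock 100 long, 24 wide, 16 mm high runs along -x (y 0 to -24 mm), outer face y = 0. Steel blade 28 wide, 6 mm high runs along -y to y = -120 mm (x 0 to -28 mm), outer face x = 0. A wooden grip rib stands on the stock.
- steel_weight: Bystander: bare steel block 40x50x22 mm. Origin at the underside centre.
- pin_tin: Bystander: round open tin, 67 mm across, 29 mm high. Origin at the underside centre.
- rubber_foot: Bystander: black rubber foot, 32 mm across, 16 mm high. Origin at the underside centre.
- corner (a point): Inside corner where the stop's working face meets the plane of the fence's working face, at board level (8 mm over the table), axes as the jig's; moves with the stop. Equal to the stop's origin. The seated square's origin meets it, with axes parallel.
- grip_rib (a point): Middle of the square's wooden grip rib, 31 mm above the square's underside; axes as the square's. The rib is 60 long (x), 12 thick (y) and reaches 16 to 47 mm above the underside. Grip across its thickness. With the fingertips 18 mm or more above the square's underside they clear fence and stop.

How it is judged:
By the outcome, as a careful person would: the job done as asked, in the order asked, and still so for the second after the job is handed in, while the arm keeps its last pose, push and grip.
It also fails if it takes over 72 s, if anything falls off the work surface, if the arm or the gripper's body presses on something with over 40 N, if the wrist force passes 120 N, or if a joint passes its speed limit or range.

ROBOT

A 6-joint arm with a two-finger parallel gripper is mounted at the origin on a cart in front of the work surface, level with it; the furniture and walls round the work are solid. World frame = base frame: x ahead of the robot, y to its left, z up, the work surface at z = 0. Lengths are in m, angles in degrees, forces in N, time in s.
With the tool pointing down it reaches from about 0.325 to 1 m from the base axis. Payload 5.1 kg.
Tool frame: the origin (TCP) lies midway between the tips of the shut fingers; the grasp point (between the pads) lies 19 mm behind it; x points along the fingers, y is the direction in which the jaws open and shut, and the axes are right-handed (so a half turn about x gives the same grasp; the last joint's range is limited). The gripper opens to 85 mm and grips with 20 to 120 N. Pads are 22 mm wide; open, the fingers measure 114 mm over their backs; the gripper's body (76 mm by 85 mm) begins 54 mm behind the grasp point. The pads swing forward as they close: fully open they stand 13 mm farther back than shut.
Start: joints at [58.522, 7.093, 94.555, -0, 78.352, -4.733], TCP at [0.293, 0.58, 0.231] pointing down, gripper open.
Joint ranges: [-149.61, 149.61], [-58.7, 133.49], [1.44, 155.28], [-77.14, 257.14], [18.33, 153.61], [-166.67, 166.67]. Speed limits (degrees/s): [147.25, 147.25, 180, 180, 180, 180].

INTERFACE

Orientations are given as a 3x3 rotation matrix whose columns are the frame's x, y, z axes.
In Python, from plant import bot gives the robot as it stands. The module is installed in compiled form; this text tells all that it offers.
- The arm moves only by the shell command python3 -m crank 'ROWS' [OPENING] [FORCE]. ROWS is JSON, one flat list of numbers, 6 for each row, row after row: the shift along the tool's x, y, z in units of 25 mm (1.0 is 25 mm), then the turn, a rotation vector about the tool's x, y, z in units of 10 degrees (1.0 is 10 degrees). In form: [tx, ty, tz, rx, ry, rz, tx, ty, tz, rx, ry, rz, ...]. A call has 1 to 8 rows; each row shifts and turns the pose as measured when the row begins, along the tool's axes as they then stand; what a row does not reach is not made up. A row lasts 1/8 s, in which the tool goes at most 62.5 mm and 10.7 degrees, less where a joint would pass 70% of its speed; a pose out of reach is approached as far as the arm can. A call is refused whole if a number of a shift passes 1 or a number of a turn 1, either way. A call with a gripper value outside its range is refused whole. OPENING is the closure, from 0 (fully open) to 1 (shut), set as the call begins (- or left out, the last holds). The fingers move at their own pace and stop on an object; FORCE is the grip in N (left out, the last holds). Time passes only in rows, so rows that do not move let the fingers close. It gives the time, the measured TCP pose, the force and the opening at its end, in the units of the state.
- bot.get_obs(): the state, without advancing time (a new reading comes with each control period).
- bot.read_camera(name): name is "scene" or "top" or "wrist"; returns (picture, depth): 480x640x3 uint8, red, green, blue; 480x640 float32, m along the optical axis (not along the pixel's ray), 0 where there is no reading.
- bot.camera_info(name): a dict with "fx", "fy", "cx", "cy" (pixels), "pose" (4x4, takes a point from camera to world coordinates); the wrist camera has in their place "hand_eye" (4x4, takes a point from camera to tool coordinates, whose origin is the TCP and whose axes are the tool frame's). Camera axes: x right, y down, z forward; pixel columns grow to the right and rows downward; lengths in m; the calibration is good to about 2 mm. A picture is of the moment at which its call begins: read the wrist's pose just before it. camera_info takes no time and is no camera call.
- bot.job_done(): hands the job in, once; it reports no verdict.
The state is a dict: "clock": time; "joint_pos": joint angles; "qvel": joint speeds; "joint_efforts": joint torques, N m; "ee_pos": TCP position; "tool_rot": TCP orientation; "contact_force": force on the tool from outside, world axes, zero at the start; "moment": the same for the moment, N m; "width": finger opening in m.
Only numpy, scipy, OpenCV 4.12 (cv2) and the standard library are available. Lean on these libraries where they do the work, as an engineer would, in place of code of your own. Each camera call takes 0.05 s, during which the arm holds its last target. There are 200 camera calls.

## Working session

There is one attempt and no reset: what is moved stays moved. The work goes in short steps, Python scripts to look and compute and a shell command to move; the robot and the scene stay as the last step left them, time stands still between calls to the robot, and variables do not carry over. Pictures are saved under pics/ and viewed, about 8 in all and at most 12, crops included, and the job is handed in when it is done.

```bash
mkdir -p pics
python3 - <<'E'
from plant import bot
import cv2,numpy as np
o=bot.get_obs();print(o)
for n in("top","scene"):
    p,d=bot.read_camera(n);cv2.imwrite(f"pics/{n}0.png",p[:,:,::-1]);np.savez(f"{n}0.npz",p=p,d=d)
for n in("top","scene","wrist"):print(n,bot.camera_info(n))
E
```

```text
{'clock': 0.0, 'joint_pos': array([ 5.85229575e+01,  7.13422228e+00,  9.46341224e+01, -3.10864696e-04,
        7.83523934e+01, -4.73256169e+00]), 'qvel': array([-0.01050558,  0.04618182,  0.03403781, -0.10700301, -0.01271012,
        0.02705754]), 'joint_efforts': array([ 8.67356775e-04, -4.23607564e+01, -3.65455556e+01, -5.25897201e-05,
        6.88467742e-03, -4.26013878e-05]), 'ee_pos': array([0.29221277, 0.57992539, 0.2300444 ]), 'tool_rot': array([[-1.09579649e-03,  4.50010285e-01,  8.93022700e-01],
       [-1.79996348e-03,  8.93020902e-01, -4.50011588e-01],
       [-9.99997780e-01, -2.10052937e-03, -1.68567086e-04]]), 'contact_force': array([0.69237903, 0.77993871, 0.34596336]), 'moment': array([ 0.02584248,  0.02247657, -0.1184636 ]), 'width': 0.08544454932342192}
top {'fx': 527.5731291450287, 'fy': 527.5731291450287, 'cx': 322.64533299820806, 'cy': 246.27171249292272, 'pose': array([[ 0.0087429 , -0.99152156,  0.12964783,  0.32821791],
       [-0.99982455, -0.0108158 , -0.01529324,  0.02400921],
       [ 0.01656582, -0.12949138, -0.99144216,  1.27757196],
       [ 0.        ,
[... 164 characters left out ...]
[[ 0.52642617, -0.43940823,  0.7278708 , -0.45871503],
       [-0.84989313, -0.24819352,  0.46484583, -0.59461315],
       [-0.02360427, -0.8633194 , -0.5041056 ,  0.70699906],
       [ 0.        ,  0.        ,  0.        ,  1.        ]])}
wrist {'fx': 430.7869677783185, 'fy': 430.7869677783185, 'cx': 322.9179509723325, 'cy': 237.0373725852682, 'hand_eye': array([[-8.18045194e-04, -2.62187095e-01,  9.65016714e-01,
        -1.42847476e-01],
       [ 9.99999625e-01, -4.87498078e-04,  7.15251014e-04,
        -9.60858472e-04],
       [ 2.82914208e-04,  9.65016937e-01,  2.62187395e-01,
        -6.58940740e-02],
       [ 0.00000000e+00,  0.00000000e+00,  0.00000000e+00,
         1.00000000e+00]])}
```

View pics/top0.png

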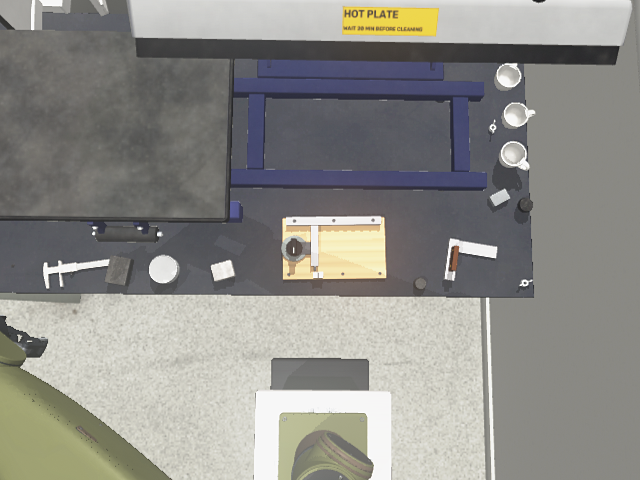

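View pics/scene0.png

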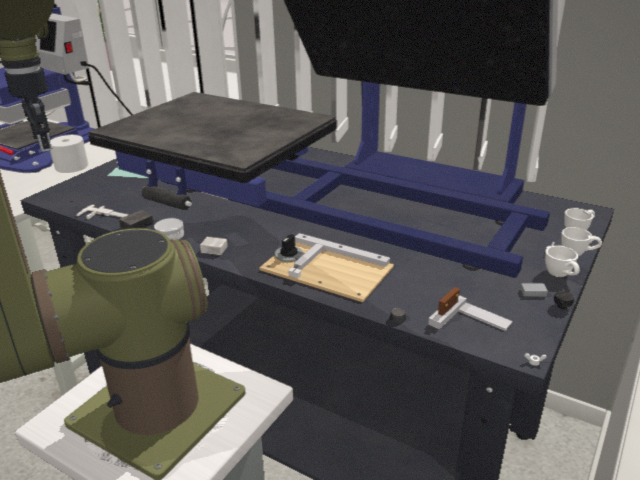

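The top view shows the jig at (334,248) with the fence along the top (px y≈220), the knob at (294,248), the stop at (315,245), and the index tab around (318,274). The square is at the right: corner ≈(452,240), rib ≈(454,258), blade running right to (497,250). Next I turn these into world positions.

```bash
cat > h.py <<'E'
from plant import bot
import cv2,numpy as np
from scipy.spatial.transform import Rotation as R
def cam(n,o=None):
    c=bot.camera_info(n)
    if n=="wrist":
        T=np.eye(4);T[:3,:3]=o["tool_rot"];T[:3,3]=o["ee_pos"];return c,T@c["hand_eye"]
    return c,c["pose"]
def ray(c,T,u,v):
    return T[:3,:3]@np.array([(u-c["cx"])/c["fx"],(v-c["cy"])/c["fy"],1])
def atz(c,T,u,v,z):
    r=ray(c,T,u,v);return T[:3,3]+r*(z-T[2,3])/r[2]
def atd(c,T,d,u,v):
    w=d[int(v)-1:int(v)+2,int(u)-1:int(u)+2];return T[:3,3]+ray(c,T,u,v)*np.median(w[w>0])
def go(o,p,yw):
    """moves (units) in tool axes to world p with TCP down, tool y along world yaw yw(deg)"""
    x=np.array([0,0,-1.]);y=np.array([np.cos(np.radians(yw)),np.sin(np.radians(yw)),0]);D=np.c_[x,y,np.cross(x,y)]
    Rt=o["tool_rot"];print("shift/25mm",np.round(Rt.T@(np.array(p)-o["ee_pos"])/.025,2),"turn/10deg",np.round(R.from_matrix(Rt.T@D).as_rotvec(True)/10,2))
def show():
    o=bot.get_obs();y=o["tool_rot"][:,1];print(round(o["clock"],2),o["ee_pos"].round(4),"yaw",round(float(np.degrees(np.arctan2(y[1],y[0]))),2),"tilt",o["tool_rot"][:,0].round(3),"F",o["contact_force"].round(1),"M",o["moment"].round(2),"w",round(float(o["width"]),4));return o
E
python3 - <<'E'
from h import *
for n,P in(("top",dict(knob=(294,246),boardBL=(283,279),boardBR=(385,277),fenceL=(288,220),fenceR=(381,219),stopface=(319,245),corner=(452,240),rib=(455,258),bladeend=(496,250),stockend=(448,279),weight=(223,271))),("scene",dict(knob=(288,245),rib=(450,300),bladeend=(509,325)))):
    z=np.load(n+"0.npz");c,T=cam(n)
    for k,(u,v) in P.items():print(n,k,atd(c,T,z["d"],u,v).round(3))
o=show();
E
```

```text
top knob [0.488 0.072 0.054]
top boardBL [0.414 0.099 0.006]
top boardBR [ 0.421 -0.147  0.008]
top fenceL [0.555 0.089 0.024]
top fenceR [ 0.563 -0.138  0.009]
top stopface [0.497 0.013 0.009]
top corner [ 0.512 -0.309  0.016]
top rib [ 0.465 -0.307  0.048]
top bladeend [ 0.49  -0.419  0.005]
top stockend [ 0.417 -0.298  0.014]
top weight [0.43  0.241 0.022]
scene knob [0.476 0.065 0.04 ]
scene rib [ 0.457 -0.313  0.04 ]
scene bladeend [ 0.485 -0.421  0.003]
0.1 [0.2923 0.58   0.2302] yaw 63.25 tilt [-0.001 -0.002 -1.   ] F [-0.2  0.2 -0.6] M [-0.01  0.02 -0.05] w 0.0854
```

```bash
python3 -m crank '[0,-0.98,0.94,0,0,0,0,-0.98,0.94,0,0,0,0,-0.98,0.94,0,0,0,0,-0.98,0.94,0,0,0,0,-0.98,0.94,0,0,0,0,-0.98,0.94,0,0,0,0,-0.98,0.94,0,0,0,0,-0.98,0.94,0,0,0]' 0
python3 -m crank '[0,-0.98,0.94,0,0,0,0,-0.98,0.94,0,0,0,0,-0.98,0.94,0,0,0,0,-0.98,0.94,0,0,0,0,-0.98,0.94,0,0,0,0,-0.98,0.94,0,0,0,0,-0.98,0.94,0,0,0,0,-0.98,0.94,0,0,0]'
python3 -c "
from h import *
go(show(),(.46,.05,.20),91.6)"
```

```text
clock: 1.1
ee_pos: [0.3716, 0.3125, 0.2257]
tool_rot: [[-0.006, 0.446, 0.895], [-0.008, 0.895, -0.446], [-1.0, -0.01, -0.002]]
contact_force: [0.8, 0.2, 0.6]
width: 0.0855
clock: 2.1
ee_pos: [0.4517, 0.0438, 0.2235]
tool_rot: [[-0.011, 0.445, 0.895], [-0.009, 0.895, -0.445], [-1.0, -0.013, -0.005]]
contact_force: [-0.3, 1.6, -0.1]
width: 0.0854
2.1 [0.4517 0.0438 0.2235] yaw 63.55 tilt [-0.011 -0.009 -1.   ] F [-0.3  1.6 -0.1] M [-0.02 -0.03  0.02] w 0.0854
shift/25mm [0.94 0.38 0.19] turn/10deg [-2.8  -0.05  0.06]
```

```bash
python3 -m crank '[0.9,0,0,-0.9,0,0,0,0,0,-0.95,0,0,0,0,0,-0.95,-0.05,0.06,0,0,0,0,0,0,0,0,0,0,0,0]'
python3 - <<'E'
from h import *
o=show()
p,d=bot.read_camera("wrist");cv2.imwrite("pics/w1.png",p[:,:,::-1]);np.savez("w1.npz",p=p,d=d,ee_pos=o["ee_pos"],tool_rot=o["tool_rot"])
E
```

```text
clock: 2.72
ee_pos: [0.4506, 0.0409, 0.1982]
tool_rot: [[-0.005, -0.033, 0.999], [0.001, 0.999, 0.033], [-1.0, 0.001, -0.005]]
contact_force: [-0.1, 0.7, 0.3]
width: 0.0853
2.73 [0.4506 0.0409 0.1982] yaw 91.9 tilt [-0.005  0.001 -1.   ] F [-0.1  0.7  0.3] M [-0.02 -0.02  0.06] w 0.0853
```

View pics/w1.png

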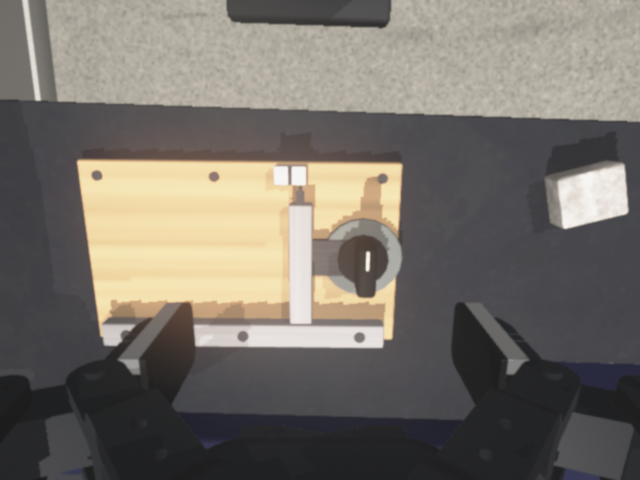

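The wrist view is clear (up = -x, right = +y): knob bar near (366,258) and lying along x, the stop at x≈300, the pointer at about (300,193), and the index tab with its line at (290,175). Next: world points from this view.

Run:
```python
from h import *
z=np.load("w1.npz");c,T=cam("wrist",z)
for k,(u,v,h) in dict(bar1=(367,245,.052),bar2=(366,275,.052),disc_c=(362,258,.022),BL=(79,160,.008),BR=(402,162,.008),TR=(392,340,.008),fL=(105,322,.022),fR=(382,322,.022),pointer=(300,190,.022),mark=(290.5,175,.022),stopface_a=(290,210,.022),stopface_b=(290,318,.022)).items():print(k,atd(c,T,z["d"],u,v).round(4),atz(c,T,u,v,h).round(4))
im=cv2.imread("pics/w1.png");a=cv2.resize(im[150:310,250:420],None,fx=4.5,fy=4.5,interpolation=cv2.INTER_CUBIC)[:600,:800];cv2.imwrite("pics/w1c.png",a)
```

```text
bar1 [0.4697 0.0727 0.0419] [0.4668 0.0715 0.052 ]
bar2 [0.489  0.0721 0.0521] [0.4891 0.0721 0.052 ]
disc_c [0.4763 0.0685 0.0526] [0.486  0.0718 0.022 ]
BL [ 0.4191 -0.1477  0.007 ] [ 0.419  -0.1472  0.008 ]
BR [4.131e-01 1.010e-01 1.000e-04] [0.4124 0.0996 0.008 ]
TR [5.670e-01 1.046e-01 5.000e-04] [0.563  0.1031 0.008 ]
fL [ 0.5482 -0.1344  0.0194] [ 0.5469 -0.133   0.022 ]
fR [0.5462 0.0933 0.0086] [0.5397 0.0911 0.022 ]
pointer [0.4343 0.0226 0.0224] [0.4344 0.0226 0.022 ]
mark [0.4233 0.0155 0.0231] [0.4235 0.0154 0.022 ]
stopface_a [0.4498 0.0153 0.0219] [0.4498 0.0154 0.022 ]
stopface_b [0.5384 0.0166 0.0225] [0.5386 0.0165 0.022 ]
```

View pics/w1c.png

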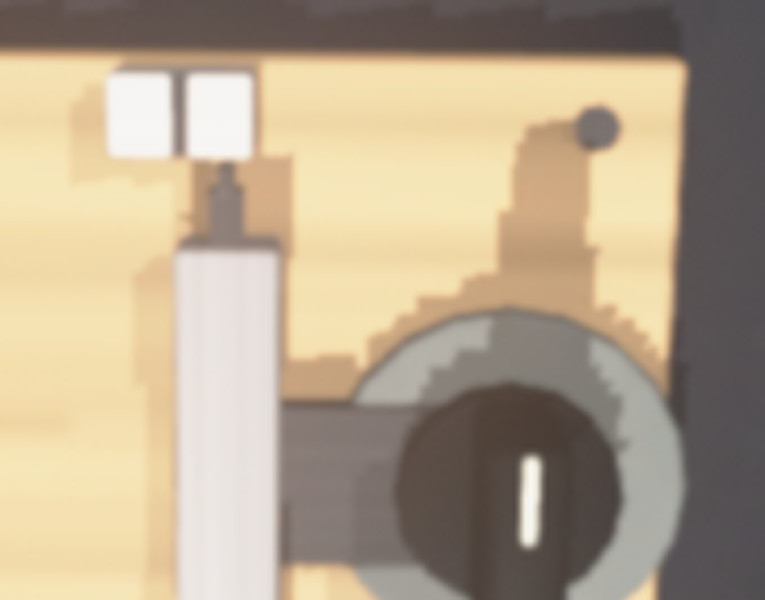

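The crop shows the tab line end at (179,160), i.e. full image (289.8,185.5), and the pointer tip at (226,165), i.e. (300.2,186.7). The offset is about 8 mm, so roughly 1.3 rad of knob. I'll go above the knob, lower, and take a second look.

```bash
python3 -m crank '[0.9,0.62,0.72,0,0,0,0.9,0.65,0.72,0,0,0,0.9,0,0,-0,0,0,0,0,0,0,0,0]'
python3 - <<'E'
from h import *
o=show()
p,d=bot.read_camera("wrist");cv2.imwrite("pics/w2.png",p[:,:,::-1]);np.savez("w2.npz",p=p,d=d,ee_pos=o["ee_pos"],tool_rot=o["tool_rot"])
E
```

```text
clock: 3.28
ee_pos: [0.4873, 0.0752, 0.1303]
tool_rot: [[-0.002, -0.028, 1.0], [0.0, 1.0, 0.028], [-1.0, 0.0, -0.002]]
contact_force: [-0.7, 0.4, -0.3]
width: 0.0853
3.27 [0.4873 0.0752 0.1303] yaw 91.61 tilt [-0.002  0.    -1.   ] F [-0.7  0.4 -0.3] M [-0.02  0.03 -0.02] w 0.0853
```

View pics/w2.png

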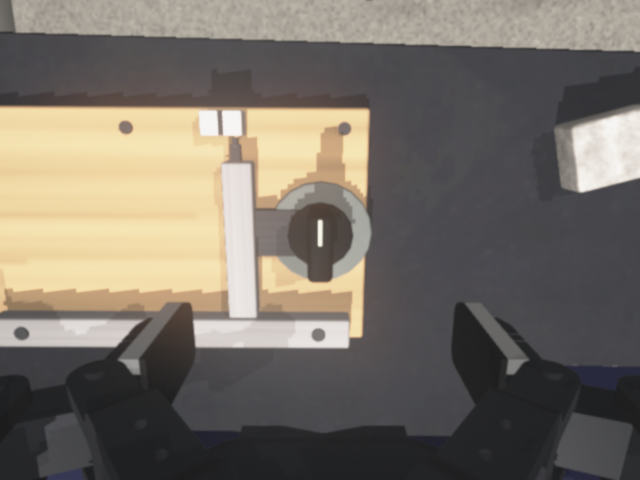

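The second view shows the knob disc centred at about (320,235), the white line at (320,233), the bar down to (320,280), the line end at (220,134) and the pointer tip at (236,138).

Run:
```python
from h import *
W=[np.load("w%d.npz"%i) for i in(1,2)];C=[cam("wrist",z) for z in W]
def tri(*px):
    A=[];b=[]
    for (c,T),(u,v) in zip(C,px):
        r=ray(c,T,u,v);r/=np.linalg.norm(r);M=np.eye(3)-np.outer(r,r);A.append(M);b.append(M@T[:3,3])
    return np.linalg.lstsq(np.vstack(A),np.hstack(b),rcond=None)[0].round(4)
print("white",tri((368,261.5),(320,233)),"disc",tri((363.1,260),(320,235)),"mark",tri((289.8,185.5),(220,135)))
c,T=C[1];d=W[1]["d"]
for n,u,v,h in(("barend",320,263,.052),("disc",320,235,.022),("white",320,233,.052),("mark",220,134.5,.022),("ptr",235.5,138,.022),("wend0",320,220,.052),("wend1",320,246,.052)):print(n,atz(c,T,u,v,h).round(4))
col=T[:3,3]
for v in range(205,290,4):print(v,atd(c,T,d,320,v).round(3),end=";")
o=show();go(o,(.487,.0735,.03),91.5)
```

```text
white [0.478  0.0726 0.0549] disc [0.4878 0.0727 0.0217] mark [0.4306 0.0153 0.0261]
barend [0.4956 0.073  0.052 ]
disc [0.4878 0.0727 0.022 ]
white [0.4788 0.0726 0.052 ]
mark [0.4304 0.0144 0.022 ]
ptr [0.4321 0.0231 0.022 ]
wend0 [0.4717 0.0724 0.052 ]
wend1 [0.486  0.0728 0.052 ]
205 [0.469 0.072 0.022];209 [0.47  0.072 0.033];213 [0.47  0.072 0.044];217 [0.47  0.072 0.051];221 [0.472 0.072 0.053];225 [0.474 0.072 0.053];229 [0.476 0.073 0.053];233 [0.479 0.073 0.052];237 [0.481 0.073 0.053];241 [0.483 0.073 0.053];245 [0.485 0.073 0.053];249 [0.487 0.073 0.053];253 [0.49  0.073 0.052];257 [0.492 0.073 0.053];261 [0.494 0.073 0.052];265 [0.496 0.073 0.053];269 [0.499 0.073 0.052];273 [0.501 0.073 0.052];277 [0.503 0.073 0.052];281 [0.506 0.073 0.051];285 [0.526 0.074 0.008];289 [0.528 0.074 0.008];3.33 [0.4884 0.0752 0.1318] yaw 91.61 tilt [ 0.001  0.001 -1.   ] F [ 0.2 -0.4  0.7] M [ 0.03 -0.03 -0.04] w 0.0853
shift/25mm [ 4.07 -0.07 -0.06] turn/10deg [ 0.01  0.01 -0.  ]
```

Bar centre (0.488, 0.073), top 52 mm, matching the text. Descend and grip.

```bash
python3 -m crank '[0.95,-0.09,0,0,0,0,1,0,0,0,0,0,1,0,0,0,0,0,0.9,0,0,0,0,0,0,0,0,0,0,0]'; python3 -c "
from h import *
go(show(),(.488,.073,.029),91.5)"
```

```text
clock: 3.95
ee_pos: [0.4952, 0.0727, 0.0423]
tool_rot: [[0.016, -0.024, 1.0], [0.001, 1.0, 0.024], [-1.0, 0.001, 0.016]]
contact_force: [0.0, -0.7, 0.8]
width: 0.0854
3.95 [0.4952 0.0727 0.0423] yaw 91.38 tilt [ 0.016  0.001 -1.   ] F [ 0.  -0.7  0.8] M [-0.03  0.01  0.04] w 0.0854
shift/25mm [ 0.53  0.02 -0.3 ] turn/10deg [-0.01  0.09 -0.  ]
```

```bash
python3 -m crank '[0.55,0.02,-0.3,0,0.09,0,0,0,0,0,0,0]'; python3 -m crank '[0,0,0,0,0,0,0,0,0,0,0,0,0,0,0,0,0,0,0,0,0,0,0,0,0,0,0,0,0,0]' 1 40; python3 -c "
from h import *
go(show(),(.488,.073,.029),91.5)"
```

```text
clock: 4.2
ee_pos: [0.4895, 0.073, 0.0305]
tool_rot: [[0.004, -0.023, 1.0], [0.001, 1.0, 0.023], [-1.0, 0.001, 0.004]]
contact_force: [-0.3, 0.4, 0.4]
width: 0.0853
clock: 4.82
ee_pos: [0.4911, 0.0735, 0.0328]
tool_rot: [[0.008, -0.023, 1.0], [0.002, 1.0, 0.023], [-1.0, 0.002, 0.008]]
contact_force: [0.1, 0.2, -0.0]
width: 0.0132
4.83 [0.4911 0.0735 0.0328] yaw 91.32 tilt [ 0.008  0.002 -1.   ] F [ 0.1  0.2 -0. ] M [-0.07  0.09  0.02] w 0.0132
shift/25mm [ 0.15 -0.02 -0.13] turn/10deg [-0.02  0.04 -0.01]
```

```bash
python3 -m crank '[0,0,-0.1,1,0,0,0,0,0,1,0,0,0,0,0,1,0,0]' 1 60; python3 -c "
from h import *
go(show(),(.488,.073,.031),61)"
```

```text
clock: 5.2
ee_pos: [0.4907, 0.0721, 0.0328]
tool_rot: [[0.014, 0.491, 0.871], [-0.002, 0.871, -0.491], [-1.0, 0.005, 0.013]]
contact_force: [-0.1, -1.5, 2.4]
width: 0.0126
5.2 [0.4907 0.0721 0.0328] yaw 60.57 tilt [ 0.014 -0.002 -1.   ] F [-0.1 -1.5  2.4] M [-0.28  0.47  0.19] w 0.0126
shift/25mm [ 0.07 -0.02 -0.11] turn/10deg [-0.04  0.07 -0.03]
```

```bash
python3 -m crank '[0,0,-0.1,1,0.07,0,0,0,0,1,0,0,0,0,0,1,0,0,0,0,0,0.9,0,0]'
python3 - <<'E'
from h import *
go(show(),(.488,.073,.031),20)
o=bot.get_obs()
p,d=bot.read_camera("wrist");np.savez("w3.npz",p=p,d=d,ee_pos=o["ee_pos"],tool_rot=o["tool_rot"])
cv2.imwrite("pics/w3.png",p[:,:,::-1])
E
```

```text
clock: 5.7
ee_pos: [0.4893, 0.0709, 0.0329]
tool_rot: [[0.005, 0.936, 0.351], [-0.001, 0.351, -0.936], [-1.0, 0.004, 0.003]]
contact_force: [-1.6, 0.8, 3.0]
width: 0.0124
5.7 [0.4893 0.0709 0.0329] yaw 20.53 tilt [ 0.005 -0.001 -1.   ] F [-1.6  0.8  3. ] M [-0.12  0.41  0.19] w 0.0124
shift/25mm [ 0.07 -0.02 -0.1 ] turn/10deg [ 0.05  0.02 -0.02]
```

View pics/w3.png

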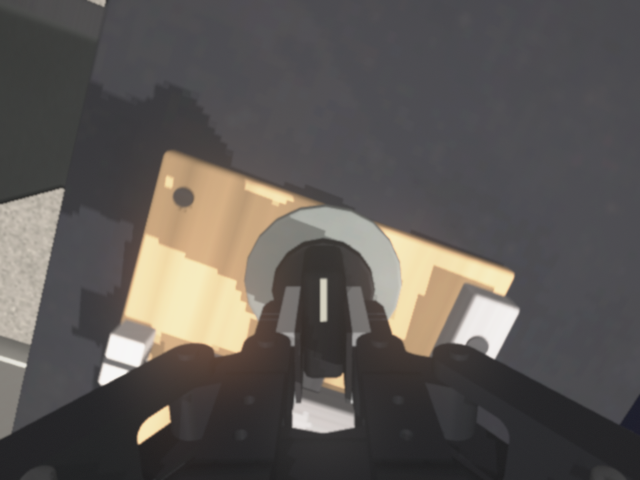

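The gripper hides the pointer here, so I open, lift and look.

```bash
python3 -m crank '[0,0,0,0,0,0,0,0,0,0,0,0,0,0,0,0,0,0,0,0,0,0,0,0]' 0; python3 -m crank '[-1,0,0,0,0,0,-1,0,0,0,0,0,-1,0,0,-1,0,0,0,-0.8,0,-1,0,0,0,-0.8,0,-1,0,0,0,0,0,-1,0,0,0,0,0,0,0,0]'
python3 - <<'E'
from h import *
o=show()
p,d=bot.read_camera("wrist");np.savez("w4.npz",p=p,d=d,ee_pos=o["ee_pos"],tool_rot=o["tool_rot"])
c,T=cam("wrist",o)
q=np.linalg.inv(T)@np.array([.431,.017,.022,1]);u=int(q[0]/q[2]*c["fx"]+c["cx"]);v=int(q[1]/q[2]*c["fy"]+c["cy"]);print(u,v)
a=p[max(v-70,0):v+70,max(u-90,0):u+90];print(max(u-90,0),max(v-70,0))
cv2.imwrite("pics/w4.png",cv2.resize(a,None,fx=4,fy=4,interpolation=cv2.INTER_CUBIC)[:,:,::-1])
E
```

```text
clock: 6.25
ee_pos: [0.4896, 0.0708, 0.0327]
tool_rot: [[0.006, 0.936, 0.353], [-0.001, 0.353, -0.936], [-1.0, 0.005, 0.003]]
contact_force: [-0.1, -0.1, -0.1]
width: 0.0832
clock: 7.12
ee_pos: [0.4563, 0.0467, 0.1104]
tool_rot: [[0.007, 0.469, 0.883], [-0.001, 0.883, -0.469], [-1.0, 0.002, 0.007]]
contact_force: [-0.2, 0.3, -0.7]
width: 0.0853
7.12 [0.4563 0.0467 0.1104] yaw 62.02 tilt [ 0.007 -0.001 -1.   ] F [-0.2  0.3 -0.7] M [-0.02 -0.01 -0.02] w 0.0853
254 226
164 156
```

View pics/w4.png

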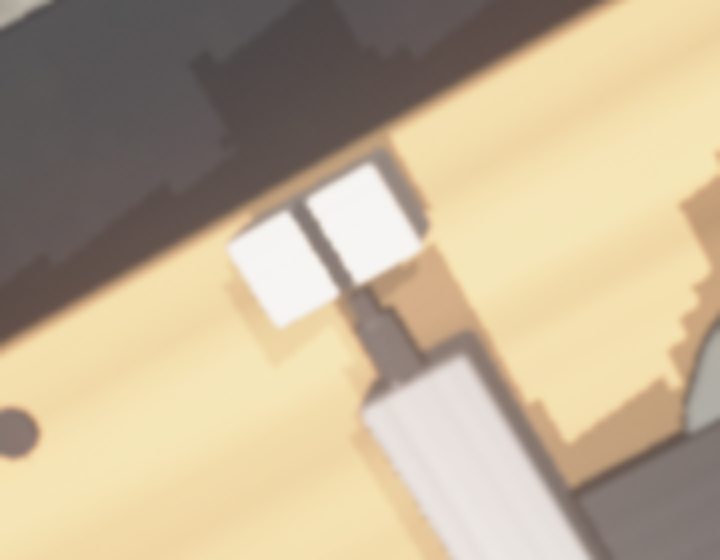

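The line runs from crop (300,208) to (343,285), and the pointer tip is near (359,295), still about 1 mm to its +y side. I'll measure it in a rectified image.

```bash
cat > rect.py <<'E'
from h import *
def rect(f,yaw=1.6,c0=(.430,.018),half=(.022,.02),s=20000,z=.022):
    zz=np.load(f);c,T=cam("wrist",zz);ex=np.array([np.cos(np.radians(yaw)),np.sin(np.radians(yaw))]);ey=np.array([-ex[1],ex[0]])
    src=[];dst=[]
    for a,b in((-1,-1),(1,-1),(1,1),(-1,1)):
        w=np.array([*(np.array(c0)+a*half[0]*ex+b*half[1]*ey),z,1]);q=np.linalg.inv(T)@w
        src.append((q[0]/q[2]*c["fx"]+c["cx"],q[1]/q[2]*c["fy"]+c["cy"]));dst.append(((b+1)*half[1]*s,(a+1)*half[0]*s))
    M=cv2.getPerspectiveTransform(np.float32(src),np.float32(dst))
    return cv2.warpPerspective(zz["p"],M,(int(2*half[1]*s),int(2*half[0]*s)),flags=cv2.INTER_CUBIC)
def prof(f,**k):
    r=rect(f,**k);g=r.min(axis=2).astype(float)
    # rows: jig x from -22 to +22 mm, cols: jig y -20..20 mm, 20 px/mm
    for i in range(0,g.shape[0]-40,20):
        row=g[i:i+20].mean(0);t=row<(130)
        e=np.flatnonzero(np.diff(t.astype(int)));print("x%+d"%(i/20-22),"dark edges mm",np.round(e/20-20,1))
    return r
E
python3 - <<'E'
from rect import *
r=prof("w4.npz");cv2.imwrite("pics/w4r.png",cv2.resize(r,None,fx=.75,fy=.65)[:,:,::-1])
E
```

```text
x-22 dark edges mm []
x-21 dark edges mm []
x-20 dark edges mm []
x-19 dark edges mm []
x-18 dark edges mm []
x-17 dark edges mm []
x-16 dark edges mm [-9.6 13. ]
x-15 dark edges mm [-8.8 12. ]
x-14 dark edges mm [-3.8 -2.5 10.4 11.9]
x-13 dark edges mm [-4.2 -2.6  9.6 11.8]
x-12 dark edges mm [-4.2 -2.6  9.6 11.9]
x-11 dark edges mm [-4.2 -2.6  9.6 11.9]
x-10 dark edges mm [-4.2 -2.6  9.6 11.9]
x-9 dark edges mm [-4.2 -2.7  9.6 11.8]
x-8 dark edges mm [-4.2 -2.8  9.6 11.8]
x-7 dark edges mm [-4.2 -2.6  9.6 12. ]
x-6 dark edges mm [-4.2 -2.7  9.6 11.9]
x-5 dark edges mm [-4.2 -2.6  9.6 11.6]
x-4 dark edges mm [-4.1 -2.7  9.6 10.6]
x-3 dark edges mm [-4.2 -2.8  9.6 10.4]
x-2 dark edges mm [-4.2 -2.7]
x-1 dark edges mm [-4.2 -2.8]
x+0 dark edges mm [-4.6 -2.7]
x+1 dark edges mm [-5.8  4.7]
x+2 dark edges mm [-6.   6.6]
x+3 dark edges mm [-5.9  5.2]
x+4 dark edges mm [-6.   0.8]
x+5 dark edges mm [-6.2  1.1]
x+6 dark edges mm [-6.1 -3.9 -3.1  1.2]
x+7 dark edges mm [-6.1  1.2]
x+8 dark edges mm [-6.2  1.2]
x+9 dark edges mm [-6.2  1.2]
x+10 dark edges mm [-6.2  1.4]
x+11 dark edges mm [-6.4  1.5]
x+12 dark edges mm [-6.6  9.2]
x+13 dark edges mm [-7.9  9.4]
x+14 dark edges mm [-9.2 -5.2 -4.6  9.4]
x+15 dark edges mm [5.  9.4]
x+16 dark edges mm [6.  9.4]
x+17 dark edges mm [6.1 9.3]
x+18 dark edges mm [6.2 9.1]
x+19 dark edges mm [6.1 9.1]
```

View pics/w4r.png

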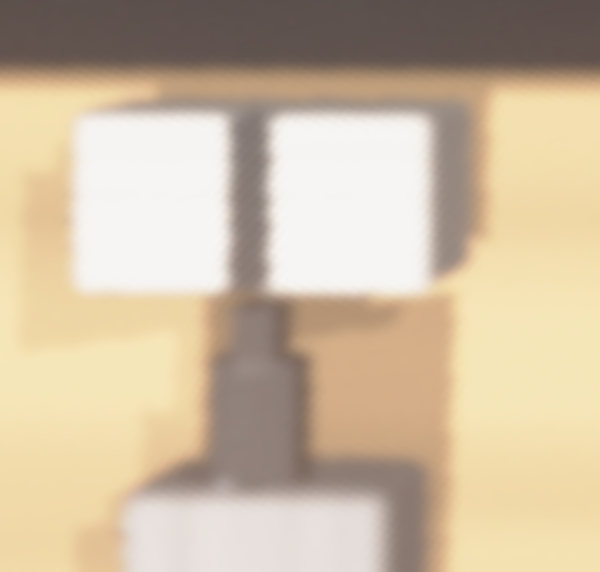

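The tab line is centred at about col 250 and the pointer and stop at about 255.5 (15 px/mm), so about 0.35 mm still to go, or 3–4° of knob. Regripping at a slightly advanced yaw will do it.

```bash
python3 -m crank '[0,1,0.4,0,0,0,0,0,0,1,0,0,0,0,0,1,0,0,0,0,0,1,0,0,0,0,0,1,0,0,0,0,0,0,0,0]'; python3 -c "
from h import *
go(show(),(.488,.0725,.031),20)"
```

```text
clock: 7.92
ee_pos: [0.4783, 0.0654, 0.1099]
tool_rot: [[0.006, 0.94, 0.342], [-0.002, 0.342, -0.94], [-1.0, 0.005, 0.003]]
contact_force: [-0.2, -0.2, -0.5]
width: 0.0855
7.92 [0.4783 0.0654 0.1099] yaw 19.97 tilt [ 0.006 -0.002 -1.   ] F [-0.2 -0.2 -0.5] M [0.03 0.   0.01] w 0.0855
shift/25mm [ 3.16  0.45 -0.14] turn/10deg [-0.    0.02 -0.03]
```

```bash
python3 -m crank '[0,0.45,-0.14,0,0,0,0.8,0,0,0,0,0,0.8,0,0,0,0,0,0.8,0,0,0,0,0,0.75,0,0,0,0,0,0,0,0,0,0,0]'; python3 -c "
from h import *
go(show(),(.488,.0725,.031),20)"
```

```text
clock: 8.68
ee_pos: [0.493, 0.0751, 0.0301]
tool_rot: [[0.01, 0.937, 0.35], [-0.001, 0.35, -0.937], [-1.0, 0.009, 0.004]]
contact_force: [0.4, -0.2, 0.4]
width: 0.0854
8.68 [0.493  0.0751 0.0301] yaw 20.46 tilt [ 0.01  -0.001 -1.   ] F [ 0.4 -0.2  0.4] M [ 0.03  0.04 -0.01] w 0.0854
shift/25mm [-0.04 -0.22  0.03] turn/10deg [ 0.05  0.02 -0.05]
```

```bash
python3 -m crank '[0,-0.2,0.03,0.05,0,0,0,0,0,0,0,0]'; python3 -m crank '[0,0,0,0,0,0,0,0,0,0,0,0,0,0,0,0,0,0,0,0,0,0,0,0,0,0,0,0,0,0]' 1 60;python3 -c "
from h import *
go(show(),(.488,.0725,.031),17)"
```

```text
clock: 8.93
ee_pos: [0.4897, 0.0729, 0.0315]
tool_rot: [[0.012, 0.94, 0.342], [-0.001, 0.342, -0.94], [-1.0, 0.011, 0.005]]
contact_force: [0.2, 0.2, 0.0]
width: 0.0856
clock: 9.55
ee_pos: [0.489, 0.0722, 0.0336]
tool_rot: [[0.009, 0.939, 0.343], [-0.003, 0.343, -0.939], [-1.0, 0.008, 0.005]]
contact_force: [0.7, 0.3, 0.4]
width: 0.0123
9.55 [0.489  0.0722 0.0336] yaw 20.07 tilt [ 0.009 -0.003 -1.   ] F [0.7 0.3 0.4] M [ 0.15 -0.27  0.09] w 0.0123
shift/25mm [ 0.11 -0.03 -0.03] turn/10deg [ 0.31  0.03 -0.04]
```

```bash
python3 -m crank '[0,0,0,0.35,0,0,0,0,0,0,0,0]';python3 -c "
from h import *
go(show(),(.488,.0725,.031),17)"
```

```text
clock: 9.8
ee_pos: [0.4889, 0.0721, 0.0337]
tool_rot: [[0.009, 0.959, 0.285], [-0.003, 0.285, -0.959], [-1.0, 0.008, 0.005]]
contact_force: [-0.7, -0.2, 0.6]
width: 0.0129
9.8 [0.4889 0.0721 0.0337] yaw 16.55 tilt [ 0.009 -0.003 -1.   ] F [-0.7 -0.2  0.6] M [-0.07  0.09  0.06] w 0.0129
shift/25mm [ 0.11 -0.03 -0.03] turn/10deg [-0.04  0.03 -0.05]
```

```bash
python3 -m crank '[0,0,0,0,0,0,0,0,0,0,0,0,0,0,0,0,0,0,0,0,0,0,0,0]' 0; python3 -m crank '[-1,0,0,0,0,0,-1,0,0,0,0,0,-1,0,0,-1,0,0,-0.5,0,0,-1,0,0,0,0,0,-1,0,0,0,0,0,-1,0,0,0,0,0,-1,0,0,0,0,0,-1,0,0]';python3 -m crank '[0,-0.9,-0.3,-1,0,0,0,-1,-0.3,-0.4,0,0,0,0,0,0,0,0]'
python3 - <<'E'
from rect import *
o=show()
p,d=bot.read_camera("wrist");np.savez("w5.npz",p=p,d=d,ee_pos=o["ee_pos"],tool_rot=o["tool_rot"])
r=rect("w5.npz");cv2.imwrite("pics/w5r.png",cv2.resize(r,None,fx=.75,fy=.65)[:,:,::-1])
go(o,(.465,-.3,.2),91.5)
E
```

```text
clock: 10.3
ee_pos: [0.4891, 0.0722, 0.0335]
tool_rot: [[0.01, 0.958, 0.286], [-0.002, 0.286, -0.958], [-1.0, 0.008, 0.005]]
contact_force: [-0.0, 0.0, -0.2]
width: 0.0833
clock: 11.3
ee_pos: [0.4883, 0.0725, 0.1242]
tool_rot: [[0.01, 0.197, 0.98], [-0.002, 0.98, -0.197], [-1.0, -0.0, 0.011]]
contact_force: [0.2, 0.8, -0.5]
width: 0.0853
clock: 11.68
ee_pos: [0.4683, 0.0264, 0.1242]
tool_rot: [[0.011, -0.056, 0.998], [-0.002, 0.998, 0.056], [-1.0, -0.002, 0.011]]
contact_force: [1.1, 0.5, -0.4]
width: 0.0853
11.68 [0.4683 0.0264 0.1242] yaw 93.18 tilt [ 0.011 -0.002 -1.   ] F [ 1.1  0.5 -0.4] M [ 0.06  0.03 -0.02] w 0.0853
shift/25mm [ -3.01 -13.04  -0.82] turn/10deg [0.17 0.06 0.01]
```

View pics/w5r.png

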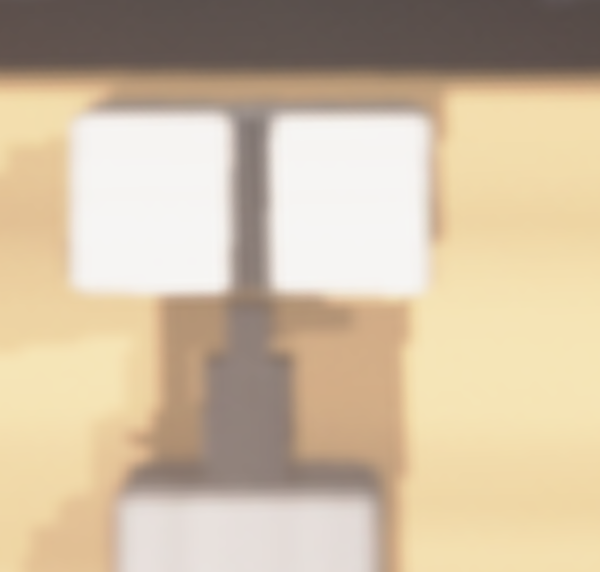

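The pointer is on the line: line centre ≈251, pointer tip ≈250, i.e. within ~0.1 mm. 7 pictures used, plus this one = 8. Now over to the square.

```bash
python3 -m crank '[-1,-1,-0.1,0,0,0,-1,-1,-0.1,0,0,0,-0.5,-1,-0.1,0,0,0,0,-1,-0.1,0,0,0,0,-1,-0.1,0,0,0,0,-1,-0.1,0,0,0,0,-1,-0.1,0,0,0,0,-1,-0.1,0,0,0]';python3 -m crank '[0,-1,-0.05,0.17,0,0,0,-1,-0.05,0,0,0,0,-1,-0.05,0,0,0,0,-1,-0.05,0,0,0,0,-1,0,0,0,0,0,0,0,0,0,0]'
python3 - <<'E'
from h import *
o=show()
p,d=bot.read_camera("wrist");np.savez("w6.npz",p=p,d=d,ee_pos=o["ee_pos"],tool_rot=o["tool_rot"]);cv2.imwrite("pics/w6.png",p[:,:,::-1])
E
```

```text
clock: 12.72
ee_pos: [0.4626, -0.1734, 0.1898]
tool_rot: [[0.015, -0.057, 0.998], [0.0, 0.998, 0.057], [-1.0, -0.0, 0.015]]
contact_force: [0.2, -0.7, -0.4]
width: 0.0854
clock: 13.48
ee_pos: [0.4654, -0.301, 0.1897]
tool_rot: [[0.017, -0.024, 1.0], [0.002, 1.0, 0.024], [-1.0, 0.002, 0.017]]
contact_force: [-0.9, 0.4, 2.0]
width: 0.0857
13.47 [ 0.4654 -0.301   0.1897] yaw 91.39 tilt [ 0.017  0.002 -1.   ] F [-0.9  0.4  2. ] M [-0.03  0.02  0.03] w 0.0857
```

View pics/w6.png

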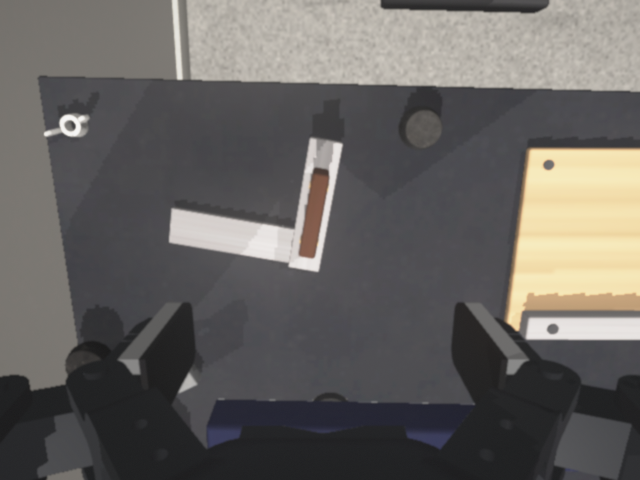

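The square's corner is at (319,270), the stock end at (327,140), the rib from (320,172) to (309,256), and the blade runs left to (171,225). The foot at (422,128) is clear of it.

Run:
```python
from h import *
z=np.load("w6.npz");c,T=cam("wrist",z)
P=dict(ribA=(321,172,.047),ribB=(309,255,.047),ribmid=(315,213,.047),corner=(319,270,.016),stockend=(342,143,.016),bladecorner=(171,241,.006),stockin=(291,265,.016))
W={}
for k,(u,v,h) in P.items():W[k]=atz(c,T,u,v,h);print(k,atd(c,T,z["d"],u,v).round(4),W[k].round(4))
# second view: top camera at rib
t=np.load("top0.npz");ct,Tt=cam("top");r1=ray(c,T,315,213);r2=ray(ct,Tt,455.5,258)
s=np.linalg.lstsq(np.c_[r1,-r2],Tt[:3,3]-T[:3,3],rcond=None)[0];print("tri z",T[:3,3]+r1*s[0],Tt[:3,3]+r2*s[1])
a=W["ribB"]-W["ribA"];yaw=np.degrees(np.arctan2(a[1],a[0]));b=W["corner"]-W["stockend"];print("rib yaw",yaw,"stock yaw",np.degrees(np.arctan2(b[1],b[0])),"len",np.linalg.norm(a),np.linalg.norm(b))
p=(W["ribA"]+W["ribB"])/2;print(p);go(show(),(p[0],p[1],.1),yaw+90)
im=z["p"].astype(int);m=((im[:,:,0]-im[:,:,2]>35)&(im[:,:,0]<170)).astype(np.uint8);m[:,400:]=0;m[:130]=0;m[290:]=0
print(cv2.minAreaRect(np.argwhere(m)[:,::-1].astype(np.float32)))
```

```text
ribA [ 0.4357 -0.3036  0.0389] [ 0.4346 -0.3037  0.047 ]
ribB [ 0.4923 -0.3107  0.0473] [ 0.4924 -0.3107  0.047 ]
ribmid [ 0.4623 -0.3071  0.0473] [ 0.4623 -0.3071  0.047 ]
corner [ 5.208e-01 -3.034e-01  4.000e-04] [ 0.5149 -0.3035  0.016 ]
stockend [ 4.187e-01 -2.883e-01  4.000e-04] [ 0.4176 -0.289   0.016 ]
bladecorner [ 0.4971 -0.4205  0.006 ] [ 0.4971 -0.4205  0.006 ]
stockin [ 0.5111 -0.3253  0.0164] [ 0.5113 -0.3253  0.016 ]
tri z [ 0.46239164 -0.30708382  0.04675208] [ 0.46465632 -0.3081325   0.04728634]
rib yaw -6.946625477673452 stock yaw -8.424478027460294 len 0.05821103801829989 0.09837740298003984
[ 0.46347454 -0.30717123  0.047     ]
13.53 [ 0.4653 -0.3003  0.1895] yaw 91.42 tilt [ 0.016  0.002 -1.   ] F [-0.9  0.4  0.7] M [-0.02  0.03 -0.  ] w 0.0856
shift/25mm [ 3.58 -0.28 -0.14] turn/10deg [ 0.84  0.09 -0.02]
((313.4201965332031, 215.48692321777344), (17.58494758605957, 83.36268615722656), 9.309940338134766)
```

```bash
python3 -m crank '[0,-0.28,-0.1,0.95,0.1,0,1,0,0,0,0,0,1,0,0,0,0,0,1,0,0,0,0,0,1,0,0,0,0,0,0.9,0,0,0,0,0,0,0,0,0,0,0]'; python3 -c "
from h import *
go(show(),(.4635,-.307,.021),81.7)"
```

```text
clock: 14.4
ee_pos: [0.4652, -0.3011, 0.0645]
tool_rot: [[0.0, 0.142, 0.99], [0.006, 0.99, -0.142], [-1.0, 0.006, -0.001]]
contact_force: [-0.3, 0.0, 0.9]
width: 0.0855
14.4 [ 0.4652 -0.3011  0.0645] yaw 81.85 tilt [ 0.     0.006 -1.   ] F [-0.3  0.   0.9] M [ 0.03  0.02 -0.  ] w 0.0855
shift/25mm [ 1.74 -0.25 -0.03] turn/10deg [ 0.01 -0.   -0.03]
```

```bash
python3 -m crank '[0.9,-0.25,0,0,0,0,0.8,0,0,0,0,0,0,0,0,0,0,0]'; python3 -c "
from h import *
go(show(),(.4635,-.307,.021),81.7)"
```

```text
clock: 14.78
ee_pos: [0.4668, -0.307, 0.0239]
tool_rot: [[0.004, 0.141, 0.99], [0.003, 0.99, -0.141], [-1.0, 0.004, 0.004]]
contact_force: [0.4, -0.3, 0.6]
width: 0.0855
14.78 [ 0.4668 -0.307   0.0239] yaw 81.92 tilt [ 0.004  0.003 -1.   ] F [ 0.4 -0.3  0.6] M [-0.06  0.01 -0.02] w 0.0855
shift/25mm [ 0.11 -0.02 -0.13] turn/10deg [ 0.02  0.02 -0.02]
```

```bash
python3 -m crank '[0.12,0,-0.1,0,0,0,0,0,0,0,0,0]'; python3 -m crank '[0,0,0,0,0,0,0,0,0,0,0,0,0,0,0,0,0,0,0,0,0,0,0,0,0,0,0,0,0,0,0,0,0,0,0,0]' 1 90; python3 -c "
from h import *
go(show(),(.4635,-.307,.08),91.6)"
```

```text
clock: 15.02
ee_pos: [0.4653, -0.3071, 0.0225]
tool_rot: [[0.006, 0.14, 0.99], [0.002, 0.99, -0.14], [-1.0, 0.003, 0.006]]
contact_force: [-0.2, 0.6, 0.1]
width: 0.0854
clock: 15.78
ee_pos: [0.4663, -0.308, 0.0245]
tool_rot: [[0.009, 0.14, 0.99], [-0.0, 0.99, -0.14], [-1.0, 0.001, 0.009]]
contact_force: [-0.3, 1.3, 0.2]
width: 0.0102
15.78 [ 0.4663 -0.308   0.0245] yaw 81.93 tilt [ 0.009 -0.    -1.   ] F [-0.3  1.3  0.2] M [0.01 0.05 0.  ] w 0.0102
shift/25mm [-2.22  0.02 -0.1 ] turn/10deg [-0.97  0.05 -0.  ]
```

```bash
python3 -m crank '[-0.9,0,0,0,0,0,-0.9,0,0,0,0,0,-0.9,0,0,-0.5,0,0,0,0,0,-0.48,0.05,0,0,0,0,0,0,0]'; python3 -c "
from h import *
go(show(),(.48,-.019,.08),91.6)"
```

```text
clock: 16.4
ee_pos: [0.4619, -0.3049, 0.088]
tool_rot: [[-0.009, -0.035, 0.999], [0.007, 0.999, 0.035], [-1.0, 0.008, -0.009]]
contact_force: [0.3, -0.1, -2.9]
width: 0.0104
16.4 [ 0.4619 -0.3049  0.088 ] yaw 91.98 tilt [-0.009  0.007 -1.   ] F [ 0.3 -0.1 -2.9] M [0.05 0.04 0.01] w 0.0104
shift/25mm [ 0.39 11.4   1.12] turn/10deg [ 0.04 -0.05 -0.04]
```

```bash
python3 -m crank '[0,0.95,0.1,0,0,0,0,0.95,0.1,0,0,0,0,0.95,0.1,0,0,0,0,0.95,0.1,0,0,0,0,0.95,0.1,0,0,0,0,0.95,0.1,0,0,0,0,0.95,0.1,0,0,0,0,0.95,0.1,0,0,0]'; python3 -m crank '[0,0.9,0.1,0,0,0,0,0.9,0.1,0,0,0,0,0,0,0,0,0]'; python3 -c "
from h import *
go(show(),(.48,-.019,.04),91.6)"
```

```text
clock: 17.4
ee_pos: [0.4701, -0.0995, 0.0824]
tool_rot: [[-0.02, -0.025, 0.999], [0.017, 1.0, 0.025], [-1.0, 0.018, -0.02]]
contact_force: [0.6, -0.7, -2.7]
width: 0.0102
clock: 17.77
ee_pos: [0.4706, -0.0483, 0.0804]
tool_rot: [[-0.025, -0.026, 0.999], [0.02, 0.999, 0.026], [-0.999, 0.02, -0.025]]
contact_force: [0.5, -0.9, -3.5]
width: 0.0101
17.77 [ 0.4706 -0.0483  0.0804] yaw 91.48 tilt [-0.025  0.02  -0.999] F [ 0.5 -0.9 -3.5] M [ 0.    0.04 -0.01] w 0.0101
shift/25mm [1.63 1.13 0.45] turn/10deg [-0.01 -0.14 -0.12]
```

```bash
python3 -m crank '[0,0.4,0.2,0,-0.14,-0.12,0,0.5,0.1,0,0,0,0.6,0,0,0,0,0,0.6,0,0,0,0,0,0,0,0,0,0,0]'
python3 - <<'E'
from h import *
o=show();go(o,(.48,-.019,.035),91.6)
p,d=bot.read_camera("wrist");np.savez("w7.npz",p=p,d=d,ee_pos=o["ee_pos"],tool_rot=o["tool_rot"]);cv2.imwrite("pics/w7.png",p[:,:,::-1])
E
```

```text
clock: 18.4
ee_pos: [0.4749, -0.025, 0.046]
tool_rot: [[-0.005, -0.024, 1.0], [-0.001, 1.0, 0.024], [-1.0, -0.001, -0.005]]
contact_force: [-0.0, -0.1, -2.8]
width: 0.0102
18.4 [ 0.4749 -0.025   0.046 ] yaw 91.4 tilt [-0.005 -0.001 -1.   ] F [-0.  -0.1 -2.8] M [ 0.06  0.   -0.01] w 0.0102
shift/25mm [0.44 0.24 0.21] turn/10deg [-0.02 -0.03  0.  ]
```

View pics/w7.png

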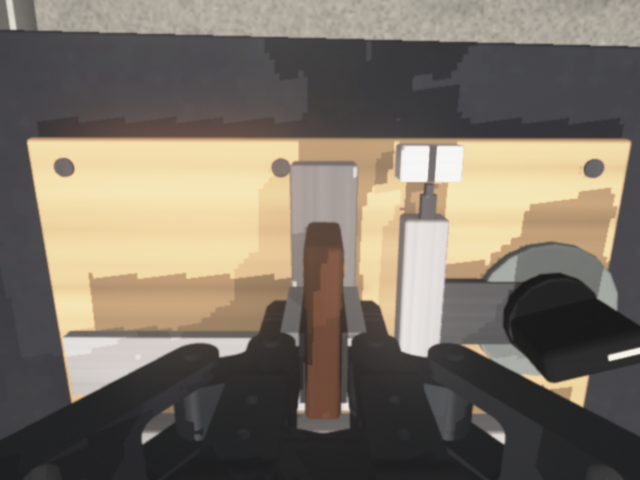

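The square hangs above the board with its stock (left of the stop, right edge u≈356) parallel to the stop (left edge u≈402), and the pointer is still on the line. Lower it to the board.

```bash
python3 -m crank '[0.4,0.1,0.1,0,-0.03,0,0,0,0,0,0,0]'; python3 -m crank '[0.15,0,0,0,0,0,0,0,0,0,0,0]'; python3 -c "
from h import *
go(show(),(.4951,-.0038,.0325),91.6)"
```

```text
clock: 18.7
ee_pos: [0.4784, -0.023, 0.0362]
tool_rot: [[0.002, -0.024, 1.0], [-0.001, 1.0, 0.024], [-1.0, -0.001, 0.002]]
contact_force: [0.5, -0.9, -2.6]
width: 0.0098
clock: 18.95
ee_pos: [0.4793, -0.0232, 0.033]
tool_rot: [[0.004, -0.023, 1.0], [-0.001, 1.0, 0.023], [-1.0, -0.001, 0.004]]
contact_force: [-1.1, 0.4, -2.4]
width: 0.01
18.95 [ 0.4793 -0.0232  0.033 ] yaw 91.34 tilt [ 0.004 -0.001 -1.   ] F [-1.1  0.4 -2.4] M [0.06 0.07 0.01] w 0.01
shift/25mm [0.02 0.76 0.65] turn/10deg [-0.03  0.02  0.01]
```

```bash
python3 -m crank '[0.1,0,0,-0.02,0,0,0,0,0,0,0,0]'; python3 -m crank '[0.06,0,0,0,0,0,0,0,0,0,0,0]';  python3 -c "
from h import *
go(show(),(.4951,-.0038,.0325),91.6)"
```

```text
clock: 19.2
ee_pos: [0.4803, -0.0234, 0.0331]
tool_rot: [[0.004, -0.027, 1.0], [-0.002, 1.0, 0.027], [-1.0, -0.002, 0.004]]
contact_force: [-0.0, 0.3, -2.6]
width: 0.0101
clock: 19.45
ee_pos: [0.4807, -0.0235, 0.0326]
tool_rot: [[0.005, -0.027, 1.0], [-0.002, 1.0, 0.027], [-1.0, -0.002, 0.005]]
contact_force: [-0.2, 0.4, -2.2]
width: 0.0105
19.45 [ 0.4807 -0.0235  0.0326] yaw 91.56 tilt [ 0.005 -0.002 -1.   ] F [-0.2  0.4 -2.2] M [ 0.09 -0.03 -0.02] w 0.0105
shift/25mm [0.01 0.77 0.6 ] turn/10deg [-0.    0.03  0.01]
```

```bash
for i in 1 ; do python3 -m crank '[0.1,0,0,0,0.03,0,0,0,0,0,0,0]'; done; python3 -m crank '[0.1,0,0,0,0,0,0,0,0,0,0,0]' | grep -E "ee_pos|force"; python3 -m crank '[0.1,0,0,0,0,0,0,0,0,0,0,0]' | grep -E "ee_pos|force"
```

```text
clock: 19.7
ee_pos: [0.4813, -0.0235, 0.033]
tool_rot: [[-0.002, -0.027, 1.0], [-0.002, 1.0, 0.027], [-1.0, -0.002, -0.002]]
contact_force: [-0.7, -0.2, -2.9]
width: 0.0099
ee_pos: [0.4818, -0.0236, 0.0329]
contact_force: [1.5, 0.3, -0.9]
ee_pos: [0.4823, -0.0237, 0.033]
contact_force: [1.6, 0.6, -1.5]
```

```bash
python3 -m crank '[0.15,0,0,0,0,0]'| grep -E "ee_pos|force"; python3 -m crank '[0.15,0,0,0,0,0]' | grep -E "ee_pos|force"; python3 -m crank '[0.2,0,0,0,0,0]' ; python3 -c "
from h import *
go(show(),(.4951,-.0038,.0325),91.6)"
```

```text
ee_pos: [0.4823, -0.0237, 0.0323]
contact_force: [-24.7, 2.5, 45.9]
ee_pos: [0.4824, -0.0237, 0.0324]
contact_force: [-22.2, 2.4, 38.2]
clock: 20.58
ee_pos: [0.4824, -0.0237, 0.0324]
tool_rot: [[-0.015, -0.028, 0.999], [-0.001, 1.0, 0.028], [-1.0, -0.001, -0.015]]
contact_force: [-29.1, 3.2, 49.0]
width: 0.0103
20.57 [ 0.4824 -0.0237  0.0324] yaw 91.63 tilt [-0.015 -0.001 -1.   ] F [-29.1   3.2  49. ] M [ 0.46  3.48 -0.09] w 0.0103
shift/25mm [-0.01  0.78  0.53] turn/10deg [ 0.   -0.09  0.  ]
```

On the board at TCP z≈0.0323 (stiffness ~12 N/mm). Relieve, level, and slide toward the corner.

```bash
python3 -m crank '[0,0,0,0,-0.09,0]'| grep -E "ee_pos|force"; python3 -m crank '[0,0.3,0.2,0,0,0]' | grep -E "ee_pos|force"; python3 -m crank '[0.01,0.2,0.2,0,0,0]' ; python3 -c "
from h import *
go(show(),(.4951,-.0038,.0325),91.6)"
```

```text
ee_pos: [0.4834, -0.0238, 0.0336]
contact_force: [0.2, 0.3, -3.5]
ee_pos: [0.4875, -0.0161, 0.0328]
contact_force: [-0.4, 0.1, -3.6]
clock: 20.95
ee_pos: [0.4924, -0.0112, 0.0325]
tool_rot: [[0.001, -0.028, 1.0], [-0.003, 1.0, 0.028], [-1.0, -0.003, 0.001]]
contact_force: [-4.8, -4.8, 8.5]
width: 0.0101
20.95 [ 0.4924 -0.0112  0.0325] yaw 91.61 tilt [ 0.001 -0.003 -1.   ] F [-4.8 -4.8  8.5] M [-0.72  0.48 -0.17] w 0.0101
shift/25mm [-0.    0.29  0.12] turn/10deg [0.   0.01 0.01]
```

```bash
for i in 1; do python3 -m crank '[0,0.12,0.06,0,0.01,0]'| grep -E "ee_pos|force"; done;  python3 -m crank '[0,0.1,0.05,0,0,0]' | grep -E "ee_pos|force"; python3 -m crank '[0,0.08,0.05,0,0,0]' | grep -E "ee_pos|force"; python3 -c "
from h import *
go(show(),(.4951,-.0038,.0325),91.6)"
```

```text
ee_pos: [0.4946, -0.0083, 0.0326]
contact_force: [-2.5, -3.5, 5.2]
ee_pos: [0.4963, -0.0058, 0.0326]
contact_force: [-3.1, -3.3, 4.1]
ee_pos: [0.4964, -0.0052, 0.0327]
contact_force: [-11.8, -12.7, 13.8]
21.32 [ 0.4964 -0.0052  0.0327] yaw 91.72 tilt [-0.005 -0.009 -1.   ] F [-11.8 -12.7  13.8] M [-2.26  1.74 -0.47] w 0.0104
shift/25mm [ 0.01  0.06 -0.05] turn/10deg [ 0.01 -0.03  0.05]
```

```bash
python3 -m crank '[-0.01,0.05,0.04,0,-0.03,0.05]'| grep -E "ee_pos|force"; python3 -m crank '[-0.01,0.05,0.04,0,0,0]' ; python3 -c "
from h import *
go(show(),(.4951,-.0038,.0325),91.6)"
```

```text
ee_pos: [0.4964, -0.0053, 0.0328]
contact_force: [-5.7, -8.1, 5.8]
clock: 21.58
ee_pos: [0.4964, -0.0052, 0.0328]
tool_rot: [[-0.006, -0.03, 1.0], [-0.006, 1.0, 0.03], [-1.0, -0.006, -0.007]]
contact_force: [-5.7, -7.1, 7.1]
width: 0.0101
21.57 [ 0.4964 -0.0052  0.0328] yaw 91.74 tilt [-0.006 -0.006 -1.   ] F [-5.7 -7.1  7.1] M [-1.34  0.85 -0.31] w 0.0101
shift/25mm [ 0.01  0.06 -0.05] turn/10deg [ 0.01 -0.04  0.03]
```

Contact on both faces. Test the yaw seating by small turns each way while pushing.

```bash
S='from h import *;show()'; python3 -m crank '[-0.01,0.05,0.05,0.15,-0.04,0.03]'>/dev/null; python3 -c "$S"; python3 -m crank '[-0.01,0.05,0.05,0.15,0,0]'>/dev/null; python3 -c "$S";python3 -m crank '[-0.01,0.05,0.05,-0.15,0,0]'>/dev/null; python3 -c "$S";python3 -m crank '[-0.01,0.05,0.05,-0.15,0,0]'>/dev/null; python3 -c "$S"
```

```text
21.7 [ 0.4963 -0.0047  0.0328] yaw 90.25 tilt [-0.004 -0.002 -1.   ] F [-7.8 -6.2  8.8] M [-0.92  1.03  0.35] w 0.0097
21.82 [ 0.4963 -0.0046  0.0328] yaw 88.96 tilt [-0.008 -0.006 -1.   ] F [-8.  -7.   8.9] M [-1.19  1.01  1.24] w 0.0101
21.95 [ 0.4963 -0.0045  0.0329] yaw 90.66 tilt [-0.012 -0.009 -1.   ] F [-9.3 -8.1  9.8] M [-1.45  0.9  -0.12] w 0.0102
22.07 [ 0.4965 -0.005   0.0332] yaw 92.23 tilt [-0.015 -0.014 -1.   ] F [ -8.1 -12.1  10.5] M [-1.84  1.07 -0.61] w 0.0103
```

```bash
python3 -c "
from h import *
go(show(),(.4965,-.0045,.0325),90.6)"; python3 -m crank '[-0.02,0.05,0.05,-0.0,-0.09,0.08]'>/dev/null;  python3 -m crank '[-0.02,0.05,0.05,0.15,0,0]'>/dev/null; python3 -m crank '[-0.02,0.05,0.05,0,0,0]'>/dev/null; python3 -c "
from h import *
go(show(),(.4965,-.0045,.0325),90.6)"
```

```text
22.07 [ 0.4965 -0.005   0.0332] yaw 92.23 tilt [-0.015 -0.014 -1.   ] F [ -8.1 -12.1  10.5] M [-1.84  1.07 -0.61] w 0.0103
shift/25mm [0.03 0.02 0.  ] turn/10deg [ 0.16 -0.09  0.08]
22.45 [ 0.4963 -0.0039  0.0329] yaw 90.9 tilt [-0.011 -0.006 -1.   ] F [-6.7 -6.9  7.2] M [-1.39  0.7   0.5 ] w 0.01
shift/25mm [ 0.01 -0.02  0.01] turn/10deg [ 0.03 -0.06  0.03]
```

Run:
```python
from rect import *
o=show()
p,d=bot.read_camera("wrist");np.savez("w8.npz",p=p,d=d,ee_pos=o["ee_pos"],tool_rot=o["tool_rot"]);cv2.imwrite("pics/w8.png",p[:,:,::-1])
c0=(.470,.0065)
r=rect("w8.npz",c0=c0,half=(.04,.012),s=10000,z=.023)
g=r.min(axis=2).astype(int)
for i in range(0,800,50):print("x%+d"%(i/10-40+470),*[int(g[i:i+10,j:j+8].mean()) for j in range(0,240,8)])
```

```text
22.45 [ 0.4963 -0.0039  0.0329] yaw 90.9 tilt [-0.011 -0.006 -1.   ] F [-6.7 -6.9  7.2] M [-1.39  0.7   0.5 ] w 0.01
x+430 107 103 92 91 91 91 92 91 91 91 92 104 134 143 150 190 201 202 202 202 202 203 187 135 111 83 82 83 110 128
x+435 111 100 94 94 94 94 95 95 95 96 97 99 100 103 98 94 95 95 94 94 94 94 87 80 70 74 74 75 87 97
x+440 110 110 111 111 110 111 111 111 111 111 111 110 111 108 96 94 93 94 94 100 99 97 74 74 75 75 74 74 73 79
x+445 127 125 124 123 122 121 122 122 122 123 124 124 123 123 114 94 96 99 96 95 94 93 86 85 86 85 83 83 82 84
x+450 137 136 135 134 132 132 133 134 134 135 136 136 135 134 126 118 132 138 137 134 132 136 139 138 137 136 136 135 134 134
x+455 137 136 135 133 132 132 133 133 134 135 136 136 134 134 124 116 132 138 137 134 133 136 139 139 137 136 136 136 135 134
x+460 136 136 134 133 132 132 133 134 133 135 135 136 134 134 124 116 133 138 137 134 133 137 139 139 137 136 137 136 135 133
x+465 105 98 96 96 96 105 124 132 133 135 135 135 134 134 124 117 133 138 137 134 133 137 139 139 137 136 137 136 135 134
x+470 51 51 51 52 52 52 52 61 114 134 135 135 134 133 122 117 133 138 137 134 133 137 140 139 137 137 137 136 135 133
x+475 54 54 55 56 57 57 58 56 66 118 134 134 133 133 122 120 134 138 137 134 133 138 140 139 137 137 137 137 166 190
x+480 62 62 63 63 64 63 63 60 58 90 130 134 133 132 118 118 134 137 136 133 134 138 140 139 137 136 136 142 179 190
x+485 61 61 62 62 63 63 62 59 58 91 129 133 132 131 117 118 134 138 161 174 173 184 195 193 190 193 196 194 192 190
x+490 60 61 61 61 61 62 60 58 61 96 112 112 113 112 104 107 130 148 192 196 195 202 203 201 197 196 196 195 192 190
x+495 59 60 60 60 60 60 59 56 51 60 87 91 91 91 92 92 102 164 190 187 187 194 195 198 198 196 196 195 192 190
x+500 59 58 59 59 59 59 58 53 45 45 68 89 90 90 91 91 91 90 72 53 51 51 52 52 52 53 56 120 186 191
x+505 53 53 53 53 53 53 51 47 42 42 47 76 89 90 90 90 90 90 90 79 53 49 49 50 50 50 50 51 56 126
```

The seam between stock and stop is uniform and at constant position over the visible 45 mm, so the stock lies flush. Now adjust the push.

```bash
S='from h import *;show()'; python3 -m crank '[-0.03,0.07,0.07,0,-0.06,0.03]'>/dev/null; python3 -c "$S"; python3 -m crank '[-0.03,0.07,0.07,0,-0.03,0.03]'>/dev/null; python3 -c "$S"; python3 -m crank '[-0.02,0.07,0.07,0,-0.04,0.04,-0.02,0.07,0.07,0,-0.04,0.04]'>/dev/null; python3 -c "$S"
```

```text
22.62 [ 0.4964 -0.0039  0.0328] yaw 91.1 tilt [-0.006 -0.005 -1.   ] F [ -7.3 -11.8   5. ] M [-1.96  1.06  0.26] w 0.0104
22.75 [ 0.4964 -0.0039  0.0328] yaw 91.25 tilt [-0.005 -0.005 -1.   ] F [ -7.2 -10.2   6.3] M [-1.88  0.98  0.14] w 0.0104
23.0 [ 0.4964 -0.0039  0.0328] yaw 91.48 tilt [-0.002  0.001 -1.   ] F [-8.4 -9.4  7.8] M [-1.89  1.19 -0.06] w 0.0101
```

```bash
S='from h import *;show()'; python3 -m crank '[-0.035,0.08,0.1,0,-0.01,0.01]'>/dev/null; python3 -c "$S"; python3 -m crank '[-0.035,0.085,0.1,0,-0.01,0.01]'>/dev/null; python3 -c "$S"
python3 - <<'E'
from rect import *
o=show();p,d=bot.read_camera("wrist");np.savez("w9.npz",p=p,d=d,ee_pos=o["ee_pos"],tool_rot=o["tool_rot"])
a=rect("w9.npz",c0=(.465,.006),half=(.055,.022),s=5400,z=.023);b=p[:,:,:]
H=a.shape[0];f=rect("w9.npz",c0=(.53,-.08),half=(.03,.045),s=5000,z=.016)
out=np.zeros((600,780,3),np.uint8);out[:a.shape[0],:a.shape[1]]=a;out[:f.shape[0],300:300+f.shape[1]]=f;out[305:600,300:693]=cv2.resize(p,(393,295),interpolation=cv2.INTER_AREA);cv2.imwrite("pics/w9.png",out[:,:,::-1])
show()
E
```

```text
23.12 [ 0.4964 -0.0039  0.0328] yaw 91.57 tilt [-0.007 -0.002 -1.   ] F [-11.8 -12.7   9. ] M [-2.07  1.49 -0.1 ] w 0.0098
23.25 [ 0.4964 -0.0039  0.033 ] yaw 91.66 tilt [-0.012 -0.005 -1.   ] F [-11.2 -11.8   9.7] M [-2.16  1.31 -0.12] w 0.0103
23.25 [ 0.4964 -0.0039  0.033 ] yaw 91.66 tilt [-0.012 -0.005 -1.   ] F [-11.2 -11.8   9.7] M [-2.16  1.31 -0.12] w 0.0103
23.3 [ 0.4964 -0.0038  0.033 ] yaw 91.66 tilt [-0.013 -0.005 -1.   ] F [-12.2 -12.5   8.8] M [-2.21  1.36 -0.16] w 0.01
```

View pics/w9.png

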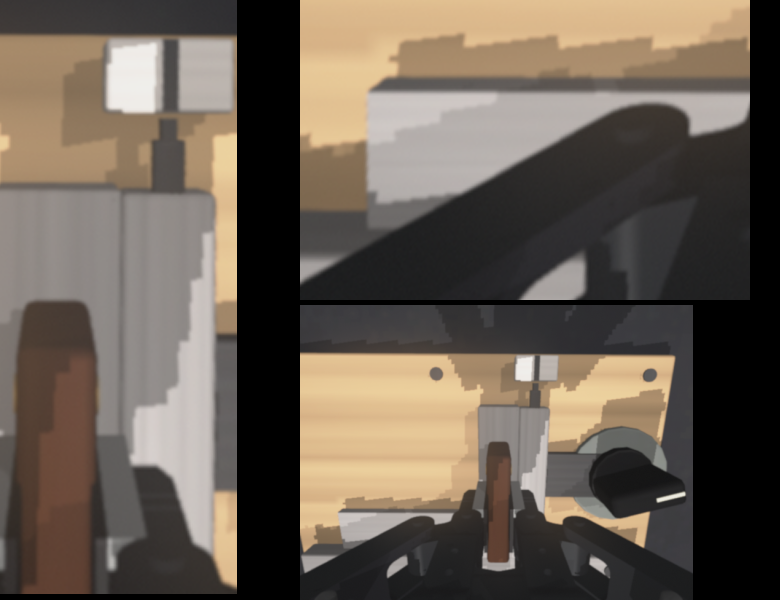

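The left crop shows the pointer still on the line (168 vs 171 at 5.4 px/mm, under 0.6 mm) and a tight, even stock–stop seam. At the upper right the blade end meets the fence face, with no board showing between. One more row levels the tool under the same push.

```bash
S='from h import *;show()'; python3 -m crank '[-0.03,0.08,0.09,-0,-0.09,0.05]'>/dev/null; python3 -c "$S"; python3 -m crank '[-0.03,0.08,0.09,0,-0.07,0.04]'>/dev/null; python3 -c "$S"
```

```text
23.43 [ 0.4965 -0.0039  0.0329] yaw 91.74 tilt [-0.003 -0.001 -1.   ] F [ -8. -11.   7.] M [-2.1   1.32 -0.28] w 0.01
23.55 [ 0.4964 -0.0039  0.0327] yaw 91.8 tilt [ 0.003  0.002 -1.   ] F [ -8.7 -11.9   5.7] M [-2.2   1.33 -0.33] w 0.0098
```

```bash
S='from h import *;show()'; python3 -m crank '[-0.03,0.08,0.115,0.02,-0.03,0.02]'>/dev/null; python3 -c "$S"; python3 -m crank '[-0.03,0.075,0.115,0.02,-0.04,0.02]'>/dev/null; python3 -c "$S"
python3 - <<'E'
from rect import *
o=show();p,d=bot.read_camera("wrist");np.savez("w10.npz",p=p,d=d,ee_pos=o["ee_pos"],tool_rot=o["tool_rot"]);show()
g=rect("w10.npz").min(axis=2).astype(float)
for a in(-8,-4,2,3,4):
    row=g[(a+22)*20:(a+23)*20].mean(0)[200:420];print(a,[int(v) for v in row[::8]])
E
```

```text
23.68 [ 0.4964 -0.0039  0.0327] yaw 91.66 tilt [-0.     0.001 -1.   ] F [-13.3 -11.6  12.3] M [-2.07  1.91 -0.13] w 0.01
23.8 [ 0.4964 -0.0039  0.0327] yaw 91.55 tilt [-0.002  0.    -1.   ] F [-13.1 -11.2  10.2] M [-1.87  1.77 -0.05] w 0.0102
23.8 [ 0.4964 -0.0039  0.0327] yaw 91.55 tilt [-0.002  0.    -1.   ] F [-13.1 -11.2  10.2] M [-1.87  1.77 -0.05] w 0.0102
23.85 [ 0.4963 -0.0039  0.0326] yaw 91.55 tilt [-0.002 -0.    -1.   ] F [-12.7 -11.2  10.3] M [-1.95  1.73 -0.07] w 0.01
-8 [231, 231, 231, 232, 231, 232, 231, 231, 230, 220, 190, 173, 166, 129, 85, 72, 72, 72, 72, 74, 101, 144, 167, 171, 172, 172, 171, 172]
-4 [233, 233, 233, 232, 224, 197, 174, 172, 173, 172, 173, 172, 162, 127, 86, 72, 73, 73, 73, 74, 100, 148, 171, 173, 173, 173, 172, 172]
2 [93, 93, 93, 92, 93, 93, 93, 93, 93, 92, 91, 79, 66, 69, 74, 74, 74, 74, 74, 76, 82, 89, 91, 91, 91, 91, 91, 93]
3 [93, 93, 93, 93, 93, 93, 93, 93, 93, 93, 92, 81, 66, 69, 73, 74, 74, 74, 74, 76, 83, 90, 92, 92, 92, 92, 92, 96]
4 [94, 93, 94, 93, 94, 94, 93, 93, 93, 93, 92, 81, 67, 69, 73, 74, 73, 73, 74, 75, 83, 93, 95, 96, 96, 96, 98, 102]
```

Line at 13.2–20.8 and pointer top face at 13–20.3 (0.4 mm steps), so they agree to about 0.1 mm. The push is steady at 11–13 N with level tool, so I hand in.

```bash
python3 -c "
from h import *
show();bot.job_done()"
```

```text
23.85 [ 0.4963 -0.0039  0.0326] yaw 91.55 tilt [-0.002 -0.    -1.   ] F [-12.7 -11.2  10.3] M [-1.95  1.73 -0.07] w 0.01
the job is handed in; nothing more can be done
```

I set the stop by the knob in two grips, about 75° in all. I then picked up the square by its rib, laid it on the board, seated it in the corner and handed in at 23.85 s, still gripping it at 90 N.

- **Pointer:** it lines up with the index line to about 0.1–0.2 mm, checked again with the square pressed in. An earlier, coarser look under load had only shown it within 0.6 mm.
- **Seating on the stop:** the stock–stop seam was tight and even over the 45 mm or so I could see. The tool is level, and its turning moment is near zero.
- **Seating on the fence:** I could see only the end of the blade, and it touches there. For the rest I rely on the fence resisting the push and on the square being at right angles.
- **Push:** the wrist reads 12.7 N toward the fence, 11.2 N toward the stop and about 10 N down. Friction on the board carries part of the sideways force, so each face probably takes about 9–12 N.
- **Contact peak:** while setting the square down I briefly over-pressed, up to about 49 N downward and 29 N sideways at the wrist. That is well below the 120 N wrist limit, and it went through the gripped square rather than the gripper's body.
- **Bystanders:** I never approached the weight or tin, and the square was carried well above the rubber foot. I did not look at any of them again at the end.

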